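Start the saw from the switch board

ROBOT

A 6-joint arm with a two-finger parallel gripper is mounted at the origin on the work surface; the furniture and walls round the work are solid. World frame = base frame: x ahead of the robot, y to its left, z up, the work surface at z = 0. Lengths are in m, angles in degrees, forces in N, time in s.
With the tool pointing down it reaches from about 0.25 to 0.725 m from the base axis. Payload 9.7 kg.
Tool frame: the origin (TCP) lies midway between the tips of the shut fingers; the grasp point (between the pads) lies 19 mm behind it (bot.hold_point_z is the distance from the TCP to the grasp point, in m); z points along the fingers, y is the line along which they close (so a half turn about z gives the same grasp; the last joint's range is limited). The gripper opens to 85 mm and grips with 20 to 120 N. Pads are 22 mm wide; open, the fingers measure 114 mm over their backs; the gripper's body (76 mm by 85 mm) begins 54 mm behind the grasp point. The pads swing forward as they close: fully open they stand 13 mm farther back than shut.
Start: joints at [64.572, 4.979, 10.078, 95.1, 0, 90], TCP at [0.236, 0.497, 0.211] pointing down, gripper open.
Joint ranges: [-179.16, 179.16], [-48.56, 103.87], [-65.8, 70.77], [-126.05, 130.52], [-82.76, 87.17], [-180, 180]. Speed limits (degrees/s): [127.2, 127.2, 147.25, 180, 180, 180].

INTERFACE

Orientations are given as [roll, pitch, yaw] about the fixed x, y, z axes, in that order (R = Rz(yaw) Ry(pitch) Rx(roll)).
In Python, from workcell import bot gives the robot as it stands.
- The arm moves only by the tool play_rows, never from a script. Its argument "steps" is a list that holds one entry, the list of rows, each a list of 4 numbers: the shift along the tool's x, y, z in m, then the turn about the tool's z in rad. In form: [[[tx, ty, tz, yaw], ...]]. A call has exactly 5 rows; each row shifts and turns the commanded pose from where the row before left it, along the tool's axes as they then stand; what a row does not reach is not made up. A row lasts 1/12 s, in which the tool goes at most 41.7 mm and 7.16 degrees, less where a joint would pass 70% of its speed; a pose out of reach is approached as far as the arm can. A call is refused whole if a number of a shift passes 0.0417 or a number of a turn 0.125, either way. A call with a gripper value outside its range is refused whole. "gripper" is the finger opening in m, from 0 to 0.0854, set as the call begins (left out, the last holds). The fingers move at their own pace and stop on an object; "squeeze" is the grip in N (left out, the last holds). Time passes only in rows, so rows that do not move let the fingers close, or fill a call up. It gives the time, the measured TCP pose, the force, the opening and the grip force at its end, in the units of the state.
- bot.get_obs(): the state, without advancing time (a new reading comes with each control period).
- bot.camera(name): name is "scene" or "top"; returns a dict with "img" (400x640x3 uint8, blue, green, red), "vfov" (degrees; the focal length in pixels is half the picture's height over the tangent of half this angle, whatever the lens; pixels are square), "cx", "cy" (the principal point, pixels), "xyz" and "attitude" of the camera in the world. Camera axes: x right, y down, z forward; pixel columns grow to the right and rows downward; lengths in m; the calibration is good to about 2 mm. A picture is of the moment at which its call begins. There is no depth.
- bot.job_done(): hands the job in; it is judged then, once.
The state is a dict: "time": time; "q": joint angles; "qd": joint speeds; "joint_efforts": joint torques, N m; "ee_pos": TCP position; "tcp_rot": TCP orientation; "wrist_force": force on the tool from outside, world axes, zero at the start; "torque": the same for the moment, N m; "opening": finger opening in m; "grasp_force": force on a finger pad.
Only numpy, scipy, OpenCV 4.12 (cv2) and the standard library are available. Lean on these libraries where they do the work, as an engineer would, in place of code of your own. Each camera call takes 0.05 s, during which the arm holds its last target. There are 200 camera calls.

TASK

Start up the workshop saw from the switch board: press the rocker on the yellow box fully down at its white-pip end to put the power on, then the rocker on the blue box likewise for the dust extractor, and only then press the green start button fully in and let it out again. Keep to that order, leave both rockers on, do not press the red stop button, pick nothing up, and leave the loose things on the bench where they are.

Things in the scene. Friction and masses are not known exactly. Their poses are not given: they have to be found in the camera images.
- power_box: yellow box with the main power rocker; 110 (x) x 80 (y) x 50 mm high, fixed on the brown board; origin at the centre of its underside (18 mm above the bench), z up, x towards the side with the black cable gland, which is the far side from the robot
- power_rocker (a joint): black V-shaped rocker on the yellow box, 64 mm long (box x) by 40 wide, hinged about box y at its middle; top valley 56 mm above the box's underside. 0 rad = off: its +x half, with a white pip, slopes up at 0.32 rad, its end 10 mm above the valley. Pressing that half down raises the value; stop at 0.32 = on (pip half level); fully on: over 0.28. Friction (2.5 N at the press point): stays where left
- power_press (a point): point on top of the pip half of the rocker, on its centre line, 21 mm from the hinge towards the box's +x; it rides with the rocker and comes down about 7 mm as it is pressed on (62.6 mm above the box's underside when off, 56 when on; the rocker may start up to 0.05 rad down)
- extractor_box: blue box with the dust extractor's rocker; 110 (x) x 80 (y) x 50 mm high, fixed on the brown board; origin at the centre of its underside (18 mm above the bench), z up, x towards the side with the black cable gland, which is the far side from the robot
- extractor_rocker (a joint): black V-shaped rocker on the blue box, 64 mm long (box x) by 40 wide, hinged about box y at its middle; top valley 56 mm above the box's underside. 0 rad = off: its +x half, with a white pip, slopes up at 0.32 rad, its end 10 mm above the valley. Pressing that half down raises the value; stop at 0.32 = on (pip half level); fully on: over 0.28. Friction (2.5 N at the press point): stays where left
- extractor_press (a point): point on top of the pip half of the rocker, on its centre line, 21 mm from the hinge towards the box's +x; it rides with the rocker and comes down about 7 mm as it is pressed on (62.6 mm above the box's underside when off, 56 when on; the rocker may start up to 0.05 rad down)
- start_box: white box with the green start button; 110 (x) x 80 (y) x 50 mm high, fixed on the brown board; origin at the centre of its underside (18 mm above the bench), z up, x towards the side with the black cable gland, which is the far side from the robot
- start_button (a joint): flat green push button on the white box, 42 mm across; 0 m = out, grows as it is pressed down, stop at 0.008 m (fully in means more than 0.006). Spring: 1.5 N to start, 5.5 N fully in; it springs back when let go
- start_top (a point): centre of the green button's flat top, 70 mm above the underside of its box when out; moves with the button
- stop_box: white box with the red mushroom stop button; 110 (x) x 80 (y) x 50 mm high, fixed on the brown board; origin at the centre of its underside (18 mm above the bench), z up, x towards the side with the black cable gland, which is the far side from the robot
- stop_button (a joint): red mushroom stop button, 50 mm across; 0 m = out, grows to 0.008 as it is pressed. Not to be pressed (1.5 N starts it)
- stop_top (a point): centre of the red button's top, 80 mm above the underside of its box; moves with the button
- wax_tin: yellow-green round tin, 69 mm across, 59 high, loose bystander on the bench, to be left alone; origin at the centre of its underside
- glue_bottle: white glue bottle with orange nozzle, 38x56x163 mm, loose bystander on the bench, to be left alone; origin at the centre of its underside
- sanding_block: cork sanding block, 60x97x26 mm, loose bystander on the bench, to be left alone; origin at the centre of its underside
- tape_measure: black and yellow pocket tape measure, 94x139x41 mm, loose bystander on the bench, to be left alone; origin at the centre of its underside

How it is judged:
By the outcome, as a careful person would: the job done as asked, in the order asked, and still so for the second after the job is handed in, with the robot touching nothing.
It also fails if it takes over 48 s, if anything falls off the work surface, if the arm or the gripper's body presses on something with over 40 N, if the wrist force passes 120 N, or if a joint passes its speed limit or range.

## Working session

There is one attempt and no reset: what is moved stays moved. The work goes in short steps, Python scripts to look and compute and a tool call to move; the robot and the scene stay as the last step left them, time stands still between calls to the robot, and variables do not carry over. Pictures are saved under pics/ and viewed, at most 10 in all, crops included, and the job is handed in when it is done.

Besides the shell and the picture viewer there is one more tool, called after ">>>" by a JSON object that holds its "name" and its "arguments". play_rows: Moves the arm, as the interface text tells. Its arguments: {"type":"object","properties":{"steps":{"type":"array","items":{"type":"array","items":{"type":"array","items":{"type":"number"}}}},"gripper":{"type":"number"},"squeeze":{"type":"number"}},"required":["steps"]}

```bash
mkdir -p pics; python3 - <<'E'
from workcell import bot
import cv2
o=bot.get_obs();print(o)
for n in("scene","top"):
    c=bot.camera(n);cv2.imwrite(f"pics/{n}0.png",c["img"]);print({k:v for k,v in c.items() if k!="img"})
E
```

```text
{'time': 0.0, 'q': array([ 6.45735191e+01,  5.01085372e+00,  1.00347993e+01,  9.51005154e+01,
       -7.80999779e-04,  9.00000659e+01]), 'qd': array([ 0.08946645,  0.01289441,  0.02411448,  0.02085425, -0.01894958,
       -0.0234928 ]), 'joint_efforts': array([-4.86899255e-03, -5.20392001e+01,  4.64801323e+01,  1.65352109e-02,
       -1.78786404e-04, -7.67221422e-06]), 'ee_pos': array([0.23603517, 0.49648686, 0.21018855]), 'tcp_rot': array([-1.79923430e+02,  7.81087109e-04,  1.54573454e+02]), 'wrist_force': array([-0.3727582 , -0.48414782, -0.1962033 ]), 'torque': array([-0.0112452 , -0.05385061,  0.07211554]), 'grasp_force': 0.0, 'opening': 0.0856306190883332}
{'vfov': 44.03337670642168, 'cx': 326.96787822588345, 'cy': 204.9477371005237, 'xyz': array([-0.35620405, -0.60017182,  1.19115038]), 'attitude': array([-1.35429772e+02, -8.16574622e-02, -5.51773614e+01])}
{'vfov': 45.8534619189478, 'cx': 320.7502604868978, 'cy': 194.78619991021085, 'xyz': array([ 0.40880503, -0.01290251,  1.4932849 ]), 'attitude': array([-1.75801799e+02,  1.44487398e-01, -8.82899163e+01])}
```

View pics/scene0.png

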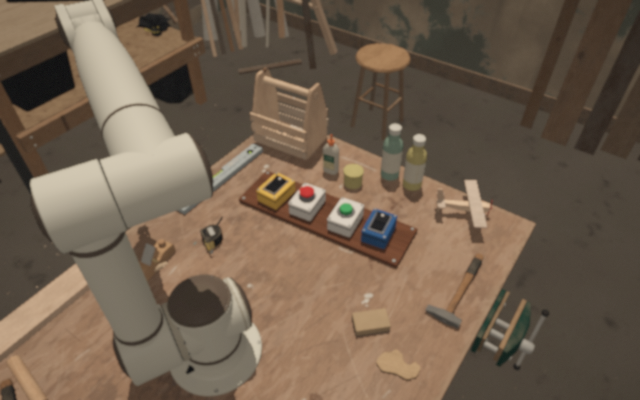

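View pics/top0.png

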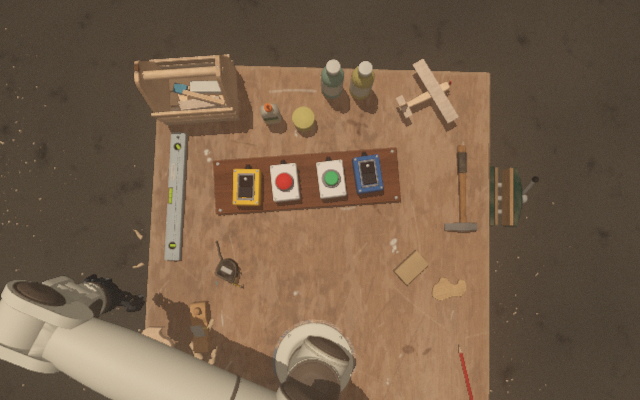

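The scene view shows, left to right, yellow (276,189), red (307,192), green (346,211) and blue (380,228). In the top view they are at (246,187), (285,182), (331,178) and (369,174). Next I'll measure them with colour masks and enlarge the crops.

```bash
cat >h.py <<'E'
import numpy as np,cv2
from scipy.spatial.transform import Rotation as Ro
def ray(c,p):
    f=200/np.tan(np.radians(c["vfov"]/2))
    d=Ro.from_euler("xyz",c["attitude"],degrees=True).as_matrix()@np.array([(p[0]-c["cx"])/f,(p[1]-c["cy"])/f,1])
    return np.array(c["xyz"]),d/np.linalg.norm(d)
def plane(c,p,z):
    o,d=ray(c,p); return o+d*(z-o[2])/d[2]
def tri(c1,p1,c2,p2):
    o1,d1=ray(c1,p1);o2,d2=ray(c2,p2)
    s=np.linalg.lstsq(np.c_[d1,-d2],o2-o1,rcond=None)[0]
    a,b=o1+s[0]*d1,o2+s[1]*d2
    return (a+b)/2,np.linalg.norm(a-b)
def mask(img,lo,hi,roi):
    h=cv2.cvtColor(img,cv2.COLOR_BGR2HSV);m=cv2.inRange(h,lo,hi);k=np.zeros_like(m);x0,y0,x1,y1=roi;k[y0:y1,x0:x1]=1;m*=k
    cs=cv2.findContours(m,cv2.RETR_EXTERNAL,cv2.CHAIN_APPROX_NONE)[0]
    return max(cs,key=cv2.contourArea)
E
python3 - <<'E'
from h import *
from workcell import bot
S=bot.camera("scene");T=bot.camera("top")
cv2.imwrite("pics/c1.png",cv2.resize(T["img"][145:215,210:405],None,fx=4,fy=4,interpolation=2))
cv2.imwrite("pics/c2.png",cv2.resize(S["img"][160:260,240:420],None,fx=4.4,fy=4.4,interpolation=2))
RS=(240,160,420,260);RT=(210,145,405,215)
def cen(c):
    m=cv2.moments(c);return m["m10"]/m["m00"],m["m01"]/m["m00"]
for n,lo,hi in (("green",(45,100,60),(85,255,255)),("red",(0,180,120),(6,255,255)),("yellow",(20,140,120),(33,255,255)),("blue",(100,120,50),(125,255,255))):
    a=mask(S["img"],lo,hi,RS);b=mask(T["img"],lo,hi,RT)
    print(n,cen(a),cen(b),cv2.contourArea(a),cv2.contourArea(b),tri(S,cen(a),T,cen(b)), cv2.minAreaRect(b))
    if n in("green","red"): print(plane(T,cen(b),.088 if n=="green" else .098))
E
```

```text
green (345.7361111111111, 209.0) (331.02991452991455, 177.94871794871796) 72.0 117.0 (array([ 0.56359719, -0.03492223,  0.07908465]), np.float64(0.0017271873391626305)) ((331.0, 178.0), (12.0, 12.0), 90.0)
[ 0.56313418 -0.03547473  0.088     ]
red (306.42857142857144, 192.05442176870747) (283.53125, 180.9625) 49.0 160.0 (array([0.54947523, 0.10714789, 0.0855275 ]), np.float64(0.0021791865859496686)) ((283.5, 181.0), (14.0, 15.0), 90.0)
[0.54888932 0.10522976 0.098     ]
yellow (283.39666666666665, 188.96) (245.4765672550213, 186.1722458916616) 50.0 821.5 (array([0.54199651, 0.21597468, 0.04625537]), np.float64(0.024881497814138228)) ((245.5, 186.5), (35.0, 25.0), 90.0)Traceback (most recent call last):
  File "<stdin>", line 10, in <module>
  File "h.py", line 17, in mask
    return max(cs,key=cv2.contourArea)
ValueError: max() iterable argument is empty
```

View pics/c1.png

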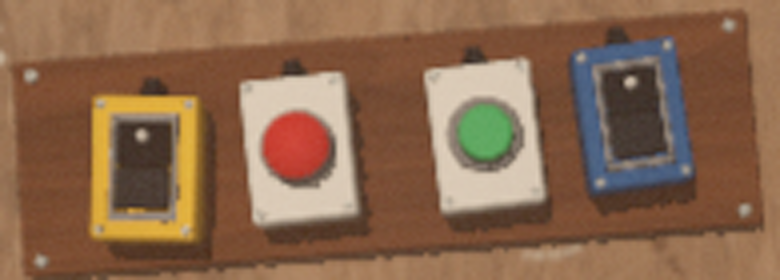

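View pics/c2.png

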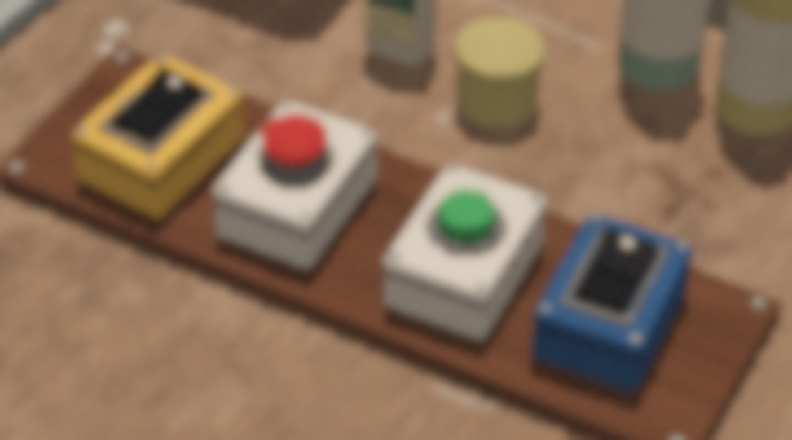

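The crops show the white pips: in c1 yellow is at (141,134) and blue at (630,82). In c2 they are at (174,82) and (627,243). The bezel centres in c1 are about (144,166) for yellow and (634,114) for blue.

```bash
python3 - <<'E'
from h import *
from workcell import bot
S=bot.camera("scene");T=bot.camera("top")
t=lambda x,y:((x+.5)/4-.5+210,(y+.5)/4-.5+145)
s=lambda x,y:((x+.5)/4.4-.5+240,(y+.5)/4.4-.5+160)
def pip(c,p):
    x,y=map(round,p);g=cv2.cvtColor(c["img"],6)[y-2:y+3,x-2:x+3].astype(float);w=np.clip(g-np.median(g)-15,0,None)
    Y,X=np.mgrid[y-2:y+3,x-2:x+3];return (w*X).sum()/w.sum(),(w*Y).sum()/w.sum()
B={"yellow":((141,134),(174,82),[(112,115),(179,115),(176,217),(108,217)],[(95,96),(202,96),(199,241),(92,238)]),
 "blue":((630,82),(627,243),[(592,66),(655,53),(676,163),(612,172)],[(571,49),(673,38),(693,183),(594,197)]),
 "start":((485,131),(467,216),[],[(425,70),(529,59),(547,202),(441,214)]),
 "stop":((297,146),(295,142),[],[(239,82),(344,72),(359,214),(254,226)])}
for n,(a,b,bz,box) in B.items():
    pt,ps=t(*a),s(*b)
    print(n,"tri",tri(S,ps,T,pt))
    if bz:
        print(" refined",pt,pip(T,pt),ps,pip(S,ps),tri(S,pip(S,ps),T,pip(T,pt)))
        print(" bezel",np.mean([plane(T,t(*q),.07) for q in bz],0))
    P=np.array([plane(T,t(*q),.068) for q in box]);c=P.mean(0)
    ex=(P[0]+P[1]-P[2]-P[3])/2;ey=(P[0]+P[3]-P[1]-P[2])/2
    yaw=np.arctan2(ex[1],ex[0]);u=np.array([np.cos(yaw),np.sin(yaw)])
    print(" box c",c,"size",np.linalg.norm(ex),np.linalg.norm(ey),"yaw",np.degrees(yaw),"yawY",np.degrees(np.arctan2(-ey[0],ey[1])),"press",c[:2]+.021*u)
E
```

```text
yellow tri (array([0.55502879, 0.22412732, 0.08037971]), np.float64(0.002441189143860506))
 refined (244.875, 178.125) (np.float64(244.8845208845209), np.float64(178.26535626535627)) (279.1590909090909, 178.25) (np.float64(280.0408163265306), np.float64(176.7891156462585)) (array([0.55473498, 0.22147701, 0.08852868]), np.float64(0.0007102615171325787))
 bezel [0.53270618 0.22181134 0.07      ]
 box c [0.5316995  0.21963177 0.068     ] size 0.10904555453590431 0.08103812375998427 yaw 1.1753322735095857 yawY 0.8955059774800466 press [0.55269508 0.22006253]
blue tri (array([ 0.60523388, -0.14213578,  0.08128309]), np.float64(0.002052845013595146))
 refined (367.125, 165.125) (np.float64(367.0826923076923), np.float64(165.00384615384615)) (382.1136363636364, 214.8409090909091) (np.float64(382.1102941176471), np.float64(214.5514705882353)) (array([ 0.60545886, -0.14190725,  0.08225127]), np.float64(0.0020624787806546004))
 bezel [ 0.58356953 -0.1473887   0.07      ]
 box c [ 0.58138808 -0.14687014  0.068     ] size 0.11276222569441757 0.07681013780322686 yaw 9.599862068821826 yawY 8.815217031927203 press [ 0.602094   -0.14336805]
start tri (array([ 0.56521787, -0.03421719,  0.07865322]), np.float64(0.0022175933536144965))
 box c [ 0.56323194 -0.03575267  0.068     ] size 0.10999841226191008 0.08001758253535217 yaw 8.341767299086326 yawY 7.975298908833491 press [ 0.58400977 -0.03270604]
stop tri (array([0.54889013, 0.10585764, 0.08744709]), np.float64(0.0019678329904920158))
 box c [0.54973346 0.10514475 0.068     ] size 0.10946173789697441 0.07991960270060963 yaw 7.99112773620785 yawY 7.703645837553111 press [0.57052954 0.10806417]
```

>>> {"name": "play_rows", "arguments": {"steps": [[[-0.027,-0.0076,0.002,0],[-0.027,-0.0076,0.002,0],[-0.027,-0.0076,0.002,0],[-0.027,-0.0076,0.002,0],[-0.027,-0.0076,0.002,0]]], "gripper": 0}}

```text
time: 0.72
ee_pos: [0.3425, 0.4035, 0.2008]
tcp_rot: [180.0, 0.0, 154.6]
wrist_force: [-0.1, 0.4, 1.3]
opening: 0.026
grasp_force: 0.0
```

>>> {"name": "play_rows", "arguments": {"steps": [[[-0.027,-0.0076,0.004,0],[-0.027,-0.0076,0.004,0],[-0.027,-0.0076,0.004,0],[-0.027,-0.0076,0.004,0],[-0.027,-0.0076,0.004,0]]]}}

```text
time: 1.13
ee_pos: [0.4483, 0.3111, 0.1807]
tcp_rot: [180.0, 0.0, 154.6]
wrist_force: [-0.1, -0.1, 0.5]
opening: -0.0
grasp_force: 0.0
```

>>> {"name": "play_rows", "arguments": {"steps": [[[-0.027,-0.0076,0.004,0],[-0.027,-0.0076,0.004,0],[-0.027,-0.0076,0.004,0],[-0.027,-0.0076,0.004,0],[-0.027,-0.0076,0.004,0]]]}}

```text
time: 1.55
ee_pos: [0.5539, 0.2187, 0.1607]
tcp_rot: [180.0, 0.0, 154.6]
wrist_force: [-0.9, 1.1, -0.7]
opening: -0.0001
grasp_force: 0.0
```

>>> {"name": "play_rows", "arguments": {"steps": [[[0,0,0,-0.115],[0,0,0,-0.115],[0,0,0,-0.115],[0,0,0,-0.115],[0,0,0,0]]]}}

```text
time: 1.97
ee_pos: [0.553, 0.2197, 0.1607]
tcp_rot: [-180.0, -0.0, -178.8]
wrist_force: [0.7, 0.5, 0.5]
opening: 0.0
grasp_force: 0.0
```

>>> {"name": "play_rows", "arguments": {"steps": [[[0,0,0.015,0],[0,0,0.015,0],[0,0,0.015,0],[0,0,0.015,0],[0,0,0.013,0]]]}}

```text
time: 2.38
ee_pos: [0.5528, 0.2199, 0.0868]
tcp_rot: [-180.0, -0.0, -179.3]
wrist_force: [-0.4, -0.7, 0.3]
opening: 0.0001
grasp_force: 0.0
```

>>> {"name": "play_rows", "arguments": {"steps": [[[0,0,0.002,0],[0,0,0.002,0],[0,0,0.002,0],[0,0,0.001,0],[0,0,0,0]]]}}

```text
time: 2.8
ee_pos: [0.5533, 0.22, 0.0814]
tcp_rot: [180.0, 0.0, -179.1]
wrist_force: [0.3, 0.6, 0.7]
opening: -0.0001
grasp_force: 0.0
```

>>> {"name": "play_rows", "arguments": {"steps": [[[0,0,0.001,0],[0,0,0.001,0],[0,0,0.001,0],[0,0,0.001,0],[0,0,0,0]]]}}

```text
time: 3.22
ee_pos: [0.5529, 0.2199, 0.0766]
tcp_rot: [-180.0, -0.0, -179.1]
wrist_force: [0.4, -0.0, -0.8]
opening: -0.0003
grasp_force: 0.0
```

>>> {"name": "play_rows", "arguments": {"steps": [[[0,0,0.001,0],[0,0,0.001,0],[0,0,0.001,0],[0,0,0,0],[0,0,0,0]]]}}

```text
time: 3.63
ee_pos: [0.5529, 0.2198, 0.0738]
tcp_rot: [-180.0, -0.0, -179.1]
wrist_force: [-0.0, 0.1, -0.1]
opening: -0.0
grasp_force: 0.0
```

>>> {"name": "play_rows", "arguments": {"steps": [[[0,0,0.001,0],[0,0,0.001,0],[0,0,0,0],[0,0,0,0],[0,0,0,0]]]}}

```text
time: 4.05
ee_pos: [0.553, 0.2198, 0.0719]
tcp_rot: [-180.0, -0.0, -179.1]
wrist_force: [0.4, -0.0, 0.2]
opening: -0.0001
grasp_force: 0.0
```

```bash
python3 - <<'E'
from h import *
from workcell import bot
o=bot.get_obs();print(o["ee_pos"],o["wrist_force"],o["q"])
T=bot.camera("top");S=bot.camera("scene")
a=cv2.resize(T["img"][145:215,210:310],(800,560),interpolation=2)[:, :]
b=cv2.resize(S["img"][150:220,240:340],(800,560),interpolation=2)
cv2.imwrite("pics/d.png",cv2.resize(np.vstack([a,b]),(428,600)))
E
```

```text
[0.55297267 0.21983167 0.07188781] [ 0.41918462 -0.01584498  0.21422083] [ 2.16806001e+01  1.06388914e+01  9.98415386e-01  8.03608271e+01
 -1.05073546e-03  2.07553383e+01]
```

View pics/d.png

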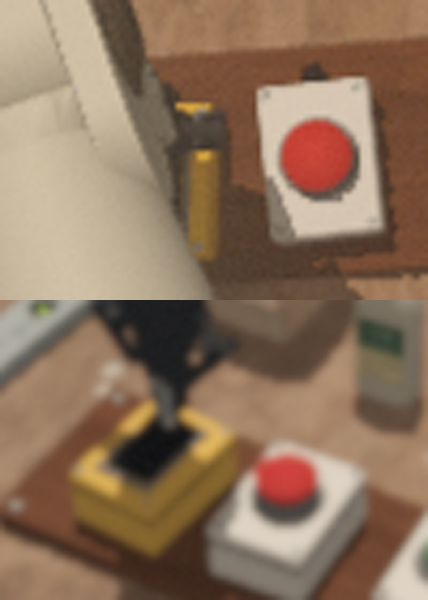

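The tip is over the pip half, near (205,135) in the upper panel and (168,420) in the lower one. There is no force yet, so I'll go on down in 1 mm steps.

>>> {"name": "play_rows", "arguments": {"steps": [[[0,0,0.001,0],[0,0,0,0],[0,0,0.001,0],[0,0,0,0],[0,0,0,0]]]}}

```text
time: 4.57
ee_pos: [0.5529, 0.2198, 0.0697]
tcp_rot: [-180.0, -0.0, -179.1]
wrist_force: [-0.3, 0.7, -0.6]
opening: -0.0001
grasp_force: 0.0
```

>>> {"name": "play_rows", "arguments": {"steps": [[[0,0,0.001,0],[0,0,0,0],[0,0,0.001,0],[0,0,0,0],[0,0,0,0]]]}}

```text
time: 4.98
ee_pos: [0.5529, 0.2198, 0.0678]
tcp_rot: [-180.0, -0.0, -179.1]
wrist_force: [0.3, -0.1, 0.8]
opening: 0.0001
grasp_force: 0.0
```

>>> {"name": "play_rows", "arguments": {"steps": [[[0,0,0.001,0],[0,0,0,0],[0,0,0,0],[0,0,0,0],[0,0,0,0]]]}}

```text
time: 5.4
ee_pos: [0.553, 0.2199, 0.0669]
tcp_rot: [180.0, 0.0, -179.1]
wrist_force: [-0.3, 0.5, 0.0]
opening: 0.0001
grasp_force: 0.0
```

```bash
cat >>h.py <<'E'
def proj(c,P):
    f=200/np.tan(np.radians(c["vfov"]/2))
    v=Ro.from_euler("xyz",c["attitude"],degrees=True).as_matrix().T@(np.array(P)-c["xyz"])
    return c["cx"]+f*v[0]/v[2],c["cy"]+f*v[1]/v[2]
E
python3 - <<'E'
from h import *
from workcell import bot
o=bot.get_obs();S=bot.camera("scene")
x,y=proj(S,o["ee_pos"]);print(x,y, proj(S,[.5532,.221,.0806]))
b=cv2.resize(S["img"][150:220,240:330],None,fx=8,fy=8,interpolation=2)
cv2.circle(b,(int((x-240+.5)*8),int((y-150+.5)*8)),3,(255,0,255),-1)
cv2.imwrite("pics/e.png",b)
E
```

```text
280.40528518015446 182.0576987855565 (np.float64(279.9147117592796), np.float64(178.8692372135265))
```

View pics/e.png

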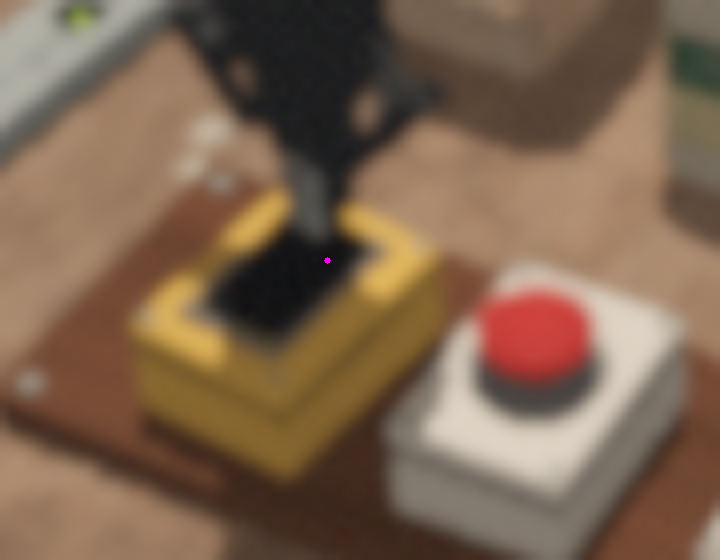

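The pad tip appears at (318,240), while the reported TCP projects to (327,260). That puts the real contact tip slightly above the reported TCP, so I'll keep descending and watch the force.

>>> {"name": "play_rows", "arguments": {"steps": [[[0,0,0.001,0],[0,0,0,0],[0,0,0,0],[0,0,0.001,0],[0,0,0.001,0]]]}}

```text
time: 5.87
ee_pos: [0.553, 0.2199, 0.0638]
tcp_rot: [180.0, 0.0, -179.1]
wrist_force: [0.1, -0.4, -0.5]
opening: 0.0
grasp_force: 0.0
```

>>> {"name": "play_rows", "arguments": {"steps": [[[0,0,0.001,0],[0,0,0,0],[0,0,0,0],[0,0,0.001,0],[0,0,0.001,0]]]}}

```text
time: 6.28
ee_pos: [0.5533, 0.2199, 0.0611]
tcp_rot: [180.0, 0.0, -179.1]
wrist_force: [0.5, -0.0, 2.7]
opening: -0.0001
grasp_force: 0.8
```

First contact, 2.7 N, at a reported z of about 0.061. So the reported TCP lies roughly 19 mm below the real tip. I'll press about 7 mm more, until the stop.

>>> {"name": "play_rows", "arguments": {"steps": [[[0,0,0.001,0],[0,0,0.001,0],[0,0,0.001,0],[0,0,0.001,0],[0,0,0,0]]]}}

```text
time: 6.7
ee_pos: [0.5529, 0.2199, 0.0567]
tcp_rot: [-180.0, -0.0, -179.1]
wrist_force: [1.2, 0.5, 1.7]
opening: -0.0001
grasp_force: 0.5
```

>>> {"name": "play_rows", "arguments": {"steps": [[[0,0,0.001,0],[0,0,0,0],[0,0,0.001,0],[0,0,0,0],[0,0,0,0]]]}}

```text
time: 7.12
ee_pos: [0.5528, 0.2198, 0.0547]
tcp_rot: [-180.0, -0.0, -179.1]
wrist_force: [1.3, 0.0, 0.8]
opening: 0.0001
grasp_force: 0.4
```

>>> {"name": "play_rows", "arguments": {"steps": [[[0,0,0.001,0],[0,0,0,0],[0,0,0,0],[0,0,0,0],[0,0,0,0]]]}}

```text
time: 7.53
ee_pos: [0.5528, 0.2198, 0.0537]
tcp_rot: [-180.0, -0.0, -179.1]
wrist_force: [0.4, 0.3, -0.6]
opening: -0.0001
grasp_force: 0.1
```

>>> {"name": "play_rows", "arguments": {"steps": [[[0,0,0.001,0],[0,0,0,0],[0,0,0,0],[0,0,0,0],[0,0,0,0]]]}}

```text
time: 7.95
ee_pos: [0.5529, 0.2199, 0.0536]
tcp_rot: [180.0, 0.0, -179.1]
wrist_force: [-2.7, -0.3, 6.2]
opening: 0.0
grasp_force: 3.1
```

>>> {"name": "play_rows", "arguments": {"steps": [[[0,0,0.001,0],[0,0,0,0],[0,0,0,0],[0,0,0,0],[0,0,0,0]]]}}

```text
time: 8.37
ee_pos: [0.5529, 0.2199, 0.0535]
tcp_rot: [180.0, 0.0, -179.1]
wrist_force: [-4.2, -1.4, 12.2]
opening: 0.0001
grasp_force: 6.1
```

>>> {"name": "play_rows", "arguments": {"steps": [[[0,0,-0.02,0],[0,0,-0.02,0],[0,0,-0.02,0],[0,0,-0.02,0],[0,0,-0.02,0]]]}}

```text
time: 8.78
ee_pos: [0.5527, 0.2198, 0.1527]
tcp_rot: [-180.0, -0.0, -179.1]
wrist_force: [-0.1, 0.3, -0.5]
opening: -0.0001
grasp_force: 0.0
```

>>> {"name": "play_rows", "arguments": {"steps": [[[-0.0044,-0.0364,0,0],[-0.0044,-0.0364,0,0],[-0.0044,-0.0364,0,0],[-0.0044,-0.0364,0,0],[-0.0044,-0.0364,0,0]]]}}

```text
time: 9.2
ee_pos: [0.5777, 0.0367, 0.1519]
tcp_rot: [180.0, -0.0, -179.0]
wrist_force: [1.0, -0.3, 0.3]
opening: -0.0
grasp_force: 0.0
```

>>> {"name": "play_rows", "arguments": {"steps": [[[-0.0044,-0.0364,0,0],[-0.0044,-0.0364,0,0],[-0.0044,-0.0364,0,0],[-0.0044,-0.0364,0,0],[-0.0044,-0.0364,0,0]]]}}

```text
time: 9.62
ee_pos: [0.6027, -0.1452, 0.1518]
tcp_rot: [180.0, -0.0, -179.1]
wrist_force: [0.8, 0.8, -0.1]
opening: 0.0001
grasp_force: 0.0
```

>>> {"name": "play_rows", "arguments": {"steps": [[[0,0,0,-0.07],[0,0,0,-0.07],[0,0,0,0],[0,0,0,0],[0,0,0,0]]]}}

```text
time: 10.03
ee_pos: [0.6028, -0.143, 0.1518]
tcp_rot: [180.0, -0.0, -171.1]
wrist_force: [-0.2, 0.5, -0.2]
opening: 0.0001
grasp_force: 0.0
```

```bash
python3 - <<'E'
from h import *
from workcell import bot
T=bot.camera("top");S=bot.camera("scene")
a=cv2.resize(T["img"][150:215,215:305],None,fx=6,fy=6,interpolation=2)
b=cv2.resize(S["img"][155:220,240:330],None,fx=6,fy=6,interpolation=2)
cv2.imwrite("pics/f.png",cv2.resize(np.vstack([a,b]),None,fx=.75,fy=.75))
E
```

```text
(no output)
```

View pics/f.png

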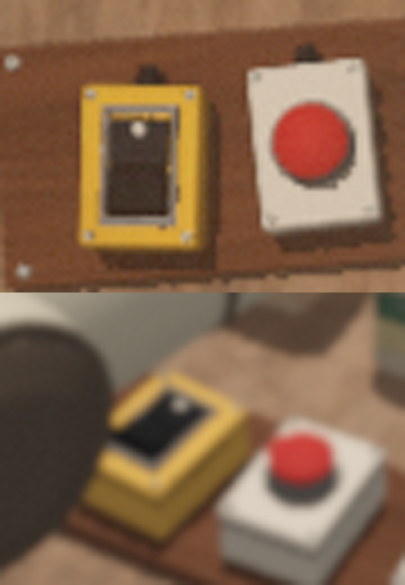

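The yellow rocker now lies pip half down: the pip at (138,129) has shifted and a gap shows at the far bezel end. Now the blue rocker.

>>> {"name": "play_rows", "arguments": {"steps": [[[0,0,0.018,0],[0,0,0.018,0],[0,0,0.018,0],[0,0,0.018,0],[0,0,0.014,0]]]}}

```text
time: 10.55
ee_pos: [0.6025, -0.1428, 0.0645]
tcp_rot: [180.0, -0.0, -171.1]
wrist_force: [-0.2, 0.3, -0.5]
opening: 0.0001
grasp_force: 0.0
```

>>> {"name": "play_rows", "arguments": {"steps": [[[0,0,0.002,0],[0,0,0.001,0],[0,0,0.001,0],[0,0,0.001,0],[0,0,0.001,0]]]}}

```text
time: 10.97
ee_pos: [0.6035, -0.1434, 0.061]
tcp_rot: [-180.0, 0.1, -171.1]
wrist_force: [-0.0, 0.0, 1.7]
opening: 0.0
grasp_force: 0.9
```

>>> {"name": "play_rows", "arguments": {"steps": [[[0,0,0.001,0],[0,0,0.001,0],[0,0,0.001,0],[0,0,0,0],[0,0,0,0]]]}}

```text
time: 11.38
ee_pos: [0.6029, -0.1434, 0.057]
tcp_rot: [-180.0, 0.0, -171.1]
wrist_force: [1.2, 0.3, 2.1]
opening: 0.0
grasp_force: 0.8
```

>>> {"name": "play_rows", "arguments": {"steps": [[[0,0,0.001,0],[0,0,0.001,0],[0,0,0,0],[0,0,0,0],[0,0,0,0]]]}}

```text
time: 11.8
ee_pos: [0.6027, -0.1434, 0.0547]
tcp_rot: [180.0, -0.0, -171.0]
wrist_force: [0.3, -0.5, 0.3]
opening: 0.0
grasp_force: 0.3
```

>>> {"name": "play_rows", "arguments": {"steps": [[[0,0,0.001,0],[0,0,0,0],[0,0,0.001,0],[0,0,0,0],[0,0,0,0]]]}}

```text
time: 12.22
ee_pos: [0.6027, -0.1434, 0.0536]
tcp_rot: [-180.0, 0.0, -171.1]
wrist_force: [-2.0, 0.8, 6.3]
opening: 0.0001
grasp_force: 3.3
```

>>> {"name": "play_rows", "arguments": {"steps": [[[0,0,0.001,0],[0,0,0,0],[0,0,0,0],[0,0,0,0],[0,0,0,0]]]}}

```text
time: 12.63
ee_pos: [0.6028, -0.1434, 0.0535]
tcp_rot: [-180.0, 0.0, -171.1]
wrist_force: [-4.8, 0.4, 12.0]
opening: -0.0003
grasp_force: 6.2
```

>>> {"name": "play_rows", "arguments": {"steps": [[[0,0,-0.02,0],[0,0,-0.02,0],[0,0,-0.02,0],[0,0,-0.02,0],[0,0,-0.015,0]]]}}

```text
time: 13.05
ee_pos: [0.6029, -0.1434, 0.1484]
tcp_rot: [-180.0, 0.0, -171.0]
wrist_force: [0.2, -0.7, 0.5]
opening: 0.0
grasp_force: 0.0
```

>>> {"name": "play_rows", "arguments": {"steps": [[[0.0044,0.0225,0,0],[0.0044,0.0225,0,0],[0.0044,0.0225,0,0],[0.0044,0.0225,0,0],[0.0044,0.0225,0,0]]]}}

```text
time: 13.47
ee_pos: [0.5629, -0.0348, 0.1466]
tcp_rot: [180.0, -0.0, -171.1]
wrist_force: [0.9, 0.1, 0.5]
opening: -0.0002
grasp_force: 0.0
```

```bash
python3 - <<'E'
from h import *
from workcell import bot
T=bot.camera("top");S=bot.camera("scene");print(bot.get_obs()["ee_pos"])
a=cv2.resize(T["img"][145:210,310:400],None,fx=6,fy=6,interpolation=2)
b=cv2.resize(S["img"][185:250,330:420],None,fx=6,fy=6,interpolation=2)
cv2.imwrite("pics/g.png",cv2.resize(np.vstack([a,b]),None,fx=.75,fy=.75))
E
```

```text
[ 0.56264103 -0.03332651  0.14696528]
```

View pics/g.png

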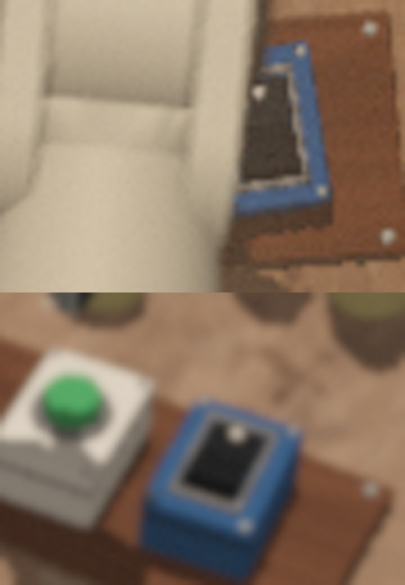

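The blue rocker's pip half is down (pip at (238,432) in the lower panel). The gripper is over the green button, and I expect contact at a reported z of about 0.069.

>>> {"name": "play_rows", "arguments": {"steps": [[[0,0,0.016,0],[0,0,0.016,0],[0,0,0.016,0],[0,0,0.016,0],[0,0,0.011,0]]]}}

```text
time: 13.98
ee_pos: [0.5632, -0.0362, 0.07]
tcp_rot: [180.0, -0.1, -171.1]
wrist_force: [-0.6, -0.2, 0.5]
opening: 0.0001
grasp_force: 0.0
```

>>> {"name": "play_rows", "arguments": {"steps": [[[0,0,0.002,0],[0,0,0.002,0],[0,0,0.001,0],[0,0,0.001,0],[0,0,0,0]]]}}

```text
time: 14.4
ee_pos: [0.5641, -0.0358, 0.0666]
tcp_rot: [-180.0, 0.1, -171.0]
wrist_force: [-0.1, 0.2, 2.0]
opening: -0.0005
grasp_force: 0.9
```

>>> {"name": "play_rows", "arguments": {"steps": [[[0,0,0.001,0],[0,0,0.001,0],[0,0,0.001,0],[0,0,0,0],[0,0,0,0]]]}}

```text
time: 14.82
ee_pos: [0.5641, -0.0358, 0.0632]
tcp_rot: [-180.0, 0.1, -171.1]
wrist_force: [1.4, -1.8, 3.9]
opening: -0.0001
grasp_force: 1.7
```

>>> {"name": "play_rows", "arguments": {"steps": [[[0,0,0.001,0],[0,0,0.001,0],[0,0,0.001,0],[0,0,0,0],[0,0,0,0]]]}}

```text
time: 15.23
ee_pos: [0.564, -0.0357, 0.0601]
tcp_rot: [-180.0, 0.0, -171.1]
wrist_force: [3.1, -2.2, 5.7]
opening: -0.0001
grasp_force: 2.5
```

>>> {"name": "play_rows", "arguments": {"steps": [[[0,0,0.001,0],[0,0,0,0],[0,0,0,0],[0,0,0,0],[0,0,0,0]]]}}

```text
time: 15.65
ee_pos: [0.564, -0.0358, 0.0596]
tcp_rot: [-180.0, 0.1, -171.1]
wrist_force: [2.0, -2.7, 8.0]
opening: 0.0001
grasp_force: 4.1
```

The stop is reached: 8 N, over the 5.5 N spring. Releasing.

>>> {"name": "play_rows", "arguments": {"steps": [[[0,0,0.001,0],[0,0,0,0],[0,0,0,0],[0,0,0,0],[0,0,0,0]]]}}

```text
time: 16.07
ee_pos: [0.5641, -0.0358, 0.0595]
tcp_rot: [-180.0, 0.1, -171.1]
wrist_force: [-0.0, -2.4, 14.3]
opening: 0.0
grasp_force: 7.2
```

>>> {"name": "play_rows", "arguments": {"steps": [[[0,0,-0.01,0],[0,0,-0.02,0],[0,0,-0.025,0],[0,0,-0.03,0],[0,0,-0.03,0]]]}}

```text
time: 16.48
ee_pos: [0.5624, -0.0352, 0.1731]
tcp_rot: [179.9, -0.2, -171.0]
wrist_force: [-0.2, -0.3, 0.6]
opening: 0.0001
grasp_force: 0.0
```

>>> {"name": "play_rows", "arguments": {"steps": [[[0.03,0,-0.005,0],[0.03,0,-0.005,0],[0.03,0,-0.005,0],[0.03,0,0,0],[0,0,0,0]]]}}

```text
time: 16.9
ee_pos: [0.4408, -0.0543, 0.1885]
tcp_rot: [180.0, -0.1, -171.1]
wrist_force: [-0.6, -0.1, -0.4]
opening: 0.0
grasp_force: 0.0
```

```bash
python3 - <<'E'
from h import *
from workcell import bot
T=bot.camera("top");S=bot.camera("scene")
cv2.imwrite("pics/i.png",np.vstack([cv2.resize(T["img"][90:290,150:430],(420,300)),cv2.resize(S["img"][120:320,180:460],(420,300))]))
E
```

```text
(no output)
```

View pics/i.png

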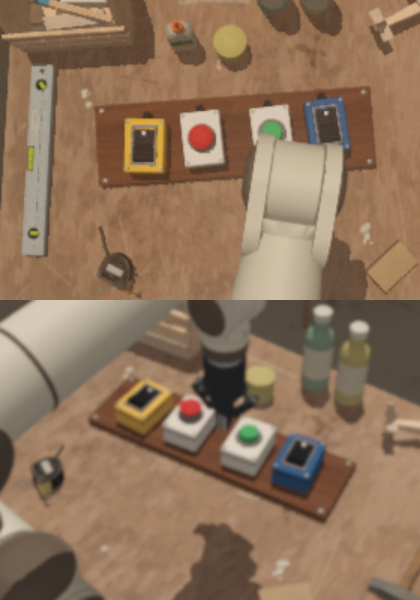

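The arm is clear, the green button at (249,432) is out again, the red one is untouched and the loose things have not moved. Handing in.

```bash
python3 -c "
from workcell import bot
print(bot.job_done())"
```

```text
the job is handed in; nothing more can be done
None
```

I pressed the yellow power rocker and then the blue extractor rocker down to their stops. After that I pressed the green start button fully in and released it, left the red button and the loose things untouched, and handed the job in at about 17 s.

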